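# Lock the bayonet ring on the glass inspection holder

### The job

Pick up the bayonet ring by its bridge handle and set it in the round glass holder so that its two lugs drop into the two slots; feel gently for them, as the slots are not exactly where the holder points. Press the ring down against the sprung glass, turn it about a quarter turn clockwise (seen from above) to the stop, let it click up locked, and let go. Push and twist gently all the time, as the glass is fragile, and leave the mug, the stack of glass discs and the dial gauge standing where they are.

Things in the scene. Friction and masses are not known exactly. Their poses are not given: they have to be found in the camera images.
- ring: Loose bayonet ring, 0.16 to 0.26 kg, standing on the 3 mm black rubber mat: bare steel tube, 67 mm outer, 53 mm inner diameter, 22 mm high, two lugs at its foot on the +x and -x sides, a grey bridge handle over it along x. Half a turn leaves it the same. Origin: centre of the underside, z up.
- ring_grip (a point): Where to grip the ring: in the middle of the handle's bar, 47 mm above the ring's underside, on its axis. The bar is 66 mm long (along the ring's x), 14 mm thick (along y; pinch across this), from 32 to 58 mm above the underside; under it is air down to the tube's top at 22 mm, but for a 7 mm leg at each end. A grip of 60 N is ample.
- ring_lug (a point): End of the +x lug, 43.5 mm from the ring's axis, 2.5 mm above its underside. Another lug is opposite. Each is 15 mm wide and 5 mm high from the underside up.
- holder: Round grey holder fixed on the mat, 116 mm across (127 mm foot), 36 mm high. Origin: centre of its underside, z up. In its top is a steel plate clamped by hand, with two opposite slots for the lugs: they lie along the holder's x axis only to within 24 degrees (0.42 rad) either way, seen or found by feel. The holder and its glass bear 60 N at most.
- holder_rim (a point): Centre of the holder's mouth, level with its top, 36 mm above its origin; the plate's rim here is 76 mm in inner diameter and 7 mm thick; the bore under it is 96 mm wide. A ring whose lugs miss the slots rests on it, underside 36 mm above the holder's origin. A slot leaves a lug about 8 degrees either way.
- holder_glass (a point): Centre of the top of a 66 mm glass disc on a spring, as unloaded, 33 mm above the holder's origin: a ring with its lugs in the slots drops to here. The spring gives 3 N at once, then 1 N per mm, and bottoms hard 12 mm down (15 N). With the ring's underside below 24 mm the lugs pass under the rim and the ring turns clockwise from above; the other way is blocked.
- holder_locked (a point): Centre of the underside of a locked ring, 26.5 mm above the holder's origin. 80 degrees (give or take 3) past the middle of the slots the lugs come under pockets 2.5 mm higher than the rim's underside, and a hard stop ends the turn at about 83. Eased up there, the ring rises with a click to 26.5 mm; turned too little it stays at 24 mm, not turned it rises to 33 mm.
- mug: white mug, 76 mm across, 90 mm high, origin at the centre of its underside; to be left alone
- discs: stack of three green glass discs, 90 mm across, 20 mm high, origin at the centre of its underside; to be left alone
- gauge: dial gauge on a stand, 60 mm square foot, 143 mm high, origin at the centre of its underside; to be left alone

How it is judged:
On the way:
1. the ring is pressed down in the holder, its lugs in the slots (z of ring in the frame of holder below 0.0275 m and horizontal distance between ring and holder below 0.005 m and angle between the x axis of ring and the x axis of holder, either way round below 0.6 rad).
At the end, for the whole second after the job is handed in: The ring sits level (within 0.06 rad) and at rest in the holder, its axis within 5 mm of the holder's, turned by more than 0.85 rad from the holder's x line, with its underside 25.3 to 28.2 mm above the holder's origin: clicked up into the locked position and let go (z of ring in the frame of holder between 0.0253 and 0.0282 m and horizontal distance between ring and holder below 0.005 m and angle between ring's own z axis and vertical below 0.06 rad and angle between the x axis of ring and the x axis of holder, either way round above 0.85 rad and linear speed of ring below 0.02 m/s and angular speed of ring below 0.2 rad/s); the robot touches nothing.
It fails at once if the ring is pushed or twisted against the holder and its glass with more than 60 N (contact force between ring and holder above 60 N).
It fails at once if the mug, the discs or the gauge are moved by more than 20 mm or tipped (distance of any of mug, discs, gauge from where it was at the start of the episode above 0.02 m or angle between any of mug, discs, gauge's own z axis and vertical above 0.3 rad).
It also fails if it takes over 72 s, if anything falls off the work surface, if the arm or the gripper's body presses on something with over 40 N, if the wrist force passes 120 N, or if a joint passes its speed limit or range.

### The arm

A 7-joint arm with a two-finger parallel gripper is mounted at the origin on the work surface. World frame = base frame: x ahead of the robot, y to its left, z up, the work surface at z = 0. Lengths are in m, angles in rad, forces in N, time in s.
With the tool pointing down it reaches from about 0.4 to 0.85 m from the base axis. Payload 10.4 kg.
Tool frame: the origin (TCP) lies between the finger pads; the fingertips stand ahead of it and the grasp point (between the pads) lies 5 mm behind it (manip.tip_extent is the z of the fingertips in the tool frame, in m); z points along the fingers, y is the line along which they close (so a half turn about z gives the same grasp; the last joint's range is limited). The gripper opens to 85 mm and grips with 20 to 120 N. Pads are 22 mm wide; open, the fingers measure 114 mm over their backs; the gripper's body (76 mm by 85 mm) begins 54 mm behind the grasp point. The pads swing forward as they close: fully open they stand 13 mm farther back than shut.
Start: joints at [-1.365, 0.332, -0.065, 1.46, 0.022, 1.35, -0.088], TCP at [0.142, 0.609, 0.245] pointing down, gripper open.
Joint ranges: [-2.6, 2.6], [-0.5, 2.12], [-1.47, 1.34], [0.16, 2.42], [-1.27, 4.41], [0.06, 2.06], [-2.6, 2.6]. Speed limits (rad/s): [2.22, 2.22, 2.79, 2.79, 3.14, 3.14, 3.14].

### API

Orientations are given as a unit quaternion [x, y, z, w].
In Python, from workcell import status, viewer, manip gives the robot as it stands.
- The arm moves only by the tool play_rows, never from a script. Its argument "plan" is one flat list of numbers, 7 for each row, row after row: the turn, a rotation vector about the tool's x, y, z in degrees, then the shift along the tool's x, y, z in m, then the opening, from 0 (shut) to 1 (fully open). In form: [ax, ay, az, dx, dy, dz, grip, ax, ay, az, dx, dy, dz, grip, ...]. A call has 1 to 20 rows; each row is the pose to reach, as a shift and turn from the pose commanded when the call began, along the tool's axes at that moment; what a row does not reach only later rows make up. A row lasts 1/8 s, in which the tool goes at most 62.5 mm and 10.7 degrees, less where a joint would pass 70% of its speed; a pose out of reach is approached as far as the arm can. A call with a gripper value outside its range is refused whole. The fingers move at their own pace and stop on an object; "squeeze" is the grip in N (left out, the last holds). Time passes only in rows, so rows that repeat a pose let the fingers close. It gives the time, the measured TCP pose, the force, the opening and the grip force at its end, in the units of the state.
- status.get_obs(): the state, without advancing time (a new reading comes with each control period).
- viewer.camera(name): name is "side" or "top" or "wrist"; returns the picture (480x640x3 uint8, red, green, blue); there is no depth.
- viewer.camera_model(name): a dict with "fx", "fy", "cx", "cy" (pixels), "R" (3x3) and "t" (3): a world point X has camera coordinates R X + t. Camera axes: x right, y down, z forward; pixel columns grow to the right and rows downward; lengths in m; the calibration is good to about 2 mm. A picture is of the moment at which its call begins: read the wrist's pose just before it. camera_model takes no time and is no camera call; for the wrist camera it gives the pose at the moment of the call.
- manip.hand_in(): hands the job in; it is judged then, once.
The state is a dict: "clock": time; "joint_pos": joint angles; "joint_velocities": joint speeds; "tau": joint torques, N m; "position": TCP position; "ee_rot": TCP orientation; "ft_force": force on the tool from outside, world axes, zero at the start; "torque": the same for the moment, N m; "grip_width": opening from 0.0 (shut) to 1.0 (fully open); "grasp_force": force on a finger pad.
Only numpy, scipy, OpenCV 4.12 (cv2) and the standard library are available. Lean on these libraries where they do the work, as an engineer would, in place of code of your own. Each camera call takes 0.05 s, during which the arm holds its last target. There are 200 camera calls.

## Working session

There is one attempt and no reset: what is moved stays moved. The work goes in short steps, Python scripts to look and compute and a tool call to move; the robot and the scene stay as the last step left them, time stands still between calls to the robot, and variables do not carry over. Pictures are saved under pics/ and viewed, at most 10 in all, crops included, and the job is handed in when it is done.

Besides the shell and the picture viewer there is one more tool, called after "Emit:" as name(argument=value, ...) on one line, values as JSON. play_rows: Moves the arm, as the interface text tells. Its arguments: {"type":"object","properties":{"plan":{"type":"array","items":{"type":"number"}},"squeeze":{"type":"number"}},"required":["plan"]}

```bash
mkdir -p pics
cat > h.py <<'E'
from workcell import status, viewer, manip
import numpy as np, cv2
from scipy.spatial.transform import Rotation as Rot
def ray(m,u,v,z):
    R=np.array(m["R"]);t=np.array(m["t"]);c=-R.T@t
    d=R.T@np.array([(u-m["cx"])/m["fx"],(v-m["cy"])/m["fy"],1]);return c+d*(z-c[2])/d[2]
def snap(n,f):
    im=viewer.camera(n);cv2.imwrite(f"pics/{f}.png",im[:,:,::-1]);return im
E
python3 - <<'E'
from h import *
o=status.get_obs();print(o,manip.tip_extent)
for n in("top","side"): snap(n,n+"0");m=viewer.camera_model(n);print(n,m["fx"],-np.array(m["R"]).T@m["t"])
E
```

```text
{'clock': 0.0, 'joint_pos': array([-1.36458146,  0.33289225, -0.06468136,  1.46092589,  0.02158184,
        1.34990547, -0.08851802]), 'joint_velocities': array([ 0.00069262, -0.00054296,  0.00151954, -0.00063721, -0.00100452,
        0.00104581,  0.00015712]), 'tau': array([-5.21332549e-05, -6.25462818e+01,  4.91323275e-02, -3.91612852e+01,
        1.61590381e-02,  1.02087285e-02,  1.55499379e-05]), 'position': array([0.14169426, 0.6083654 , 0.24451051]), 'ee_rot': array([ 1.14167411e-01,  9.93461266e-01, -7.16092241e-04, -5.49140779e-05]), 'ft_force': array([ 0.18778474,  0.70628077, -0.98822572]), 'torque': array([ 0.00106484, -0.03367004,  0.03570569]), 'grasp_force': 0.0, 'grip_width': 1.0002012063198413} 0.014
top 466.8377563066023 [0.40745812 0.00609693 1.08648371]
side 540.2717847914427 [0.41856175 0.96338241 0.75102124]
```

View pics/top0.png

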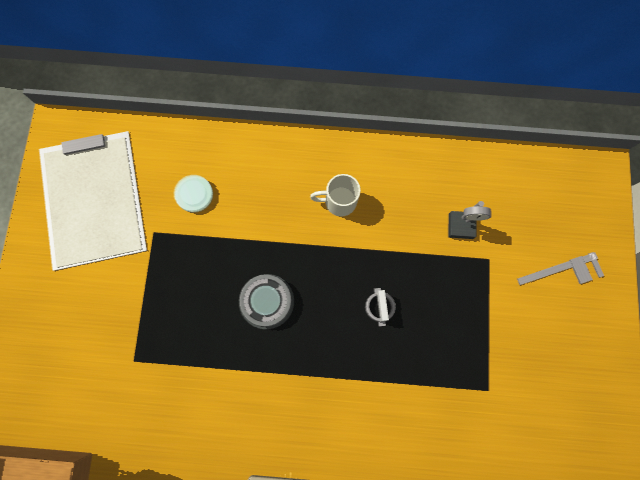

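The top view shows the holder near (266,301), the ring near (380,307), the mug at (342,195), the gauge at (465,222) and the discs at (194,194). I'll enlarge the holder and ring.

Run:
```python
from h import *
im=cv2.imread("pics/top0.png")
a=im[265:340,228:308];b=im[270:345,340:420]
c=np.hstack([cv2.resize(x,(400,375),interpolation=cv2.INTER_CUBIC) for x in(a,b)])
cv2.imwrite("pics/crop1.png",c)
m=viewer.camera_model("top")
for n,u,v,z in[("holder",266,301,.039),("ring",380,307,.05),("mug",343,195,.09),("gauge",465,224,.02),("discs",194,193,.02)]:print(n,ray(m,u,v,z))
print(m)
```

```text
holder [0.48499133 0.11130952 0.039     ]
ring [ 0.49146199 -0.14170487  0.05      ]
mug [ 0.72923552 -0.04097291  0.09      ]
gauge [ 0.70438832 -0.33601379  0.02      ]
discs [0.72743726 0.3100606  0.02      ]
{'fx': 466.8377563066023, 'fy': 466.8377563066023, 'cx': 313.2109826927164, 'cy': 242.53140510804425, 'R': array([[ 0.08061939, -0.99672395,  0.00647133],
       [-0.97549438, -0.08023242, -0.20487429],
       [ 0.20472233,  0.0102041 , -0.9787669 ]]), 't': array([-0.03380306,  0.62055486,  0.97993631])}
```

View pics/crop1.png

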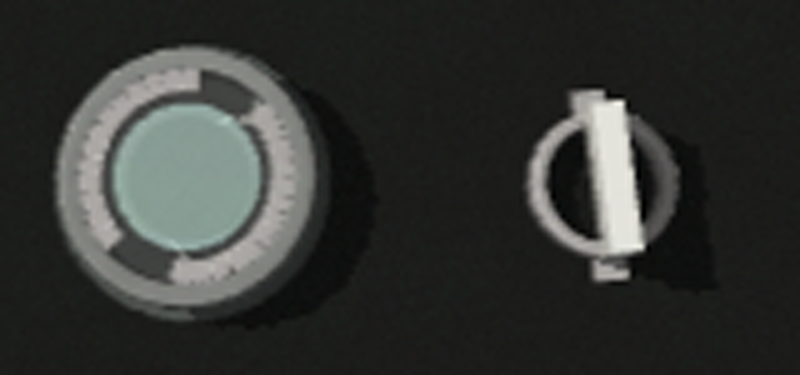

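Crop (5x): the slots lie at (230,92) and (145,258), and the holder centre is about (187,176). The ring's bar runs from (605,100) to (628,250), with lugs at (587,100) and (610,270).

```bash
cat >> h.py <<'E'
def rel(p,yaw,o=None):
    """tool-frame shift and turn (deg) to world TCP p with tool y axis along yaw (mod 180), pointing down"""
    o=o or status.get_obs();R0=Rot.from_quat(o["ee_rot"]);best=None
    for k in(0,np.pi):
        y=np.array([np.cos(yaw+k),np.sin(yaw+k),0]);z=np.array([0,0,-1.]);x=np.cross(y,z)
        T=R0.inv()*Rot.from_matrix(np.c_[x,y,z]);v=np.degrees(T.as_rotvec())
        if best is None or np.linalg.norm(v)<np.linalg.norm(best):best=v
    return np.round(best,2),np.round(R0.inv().apply(np.array(p)-o["position"]),4)
E
python3 - <<'E'
from h import *
m=viewer.camera_model("top")
P=lambda u,v,z,x0=228,y0=265:ray(m,x0+u/5-.4,y0+v/5-.4,z)
h=P(187,176,.039);s1=P(230,92,.039);s2=P(145,258,.039)
print("holder",h,(s1+s2)/2,"slot yaw",np.degrees(np.arctan2(*(s1-s2)[1::-1])),"halfdist",np.linalg.norm(s1-s2)/2)
R=lambda u,v,z:P(u-400,v,z,340,270)
a,b=R(605,100,.061),R(628,250,.061);l1,l2=R(587,92,.008),R(611,280,.008)
for p,q in((a,b),(l1,l2)):print((p+q)/2,np.degrees(np.arctan2(*(p-q)[1::-1])),np.linalg.norm(p-q))
p=(a+b)/2
yaw=np.arctan2(*(a-b)[1::-1])+np.pi/2
for q in([.4,.25,.27],[p[0]-.0,p[1],.25]):print(rel(q,yaw))
print(viewer.camera_model("wrist"))
E
```

```text
holder [0.48746546 0.11380454 0.039     ] [0.48820862 0.11351558 0.039     ] slot yaw -21.593505541973883 halfdist 0.041188615583643576
[ 0.49649849 -0.14614878  0.061     ] 11.681704092617975 0.06567295897228523
[ 0.495556   -0.14623309  0.008     ] 10.312254075955874 0.0861669951239191
(array([-7.000e-02, -1.000e-02, -2.479e+01]), array([-0.3329, -0.2905, -0.025 ]))
(array([-7.000e-02, -1.000e-02, -2.479e+01]), array([-0.5167, -0.6544, -0.0045]))
{'fx': 388.12413051215395, 'fy': 388.12413051215395, 'cx': 323.7738233745652, 'cy': 241.38149540866078, 'R': array([[ 0.2278344 ,  0.97369936, -0.00102306],
       [ 0.93555834, -0.2186184 ,  0.27737447],
       [ 0.26985568, -0.06415258, -0.96076134]]), 't': array([-0.62331508, -0.03519211,  0.37914117])}
```

Emit:
play_rows(plan=[0, 0, -6, -0.16, -0.14, -0.02, 1, 0, 0, -12, -0.333, -0.29, -0.025, 1, 0, 0, -12, -0.333, -0.29, -0.025, 1, 0, 0, -12, -0.333, -0.29, -0.025, 1, 0, 0, -12, -0.333, -0.29, -0.025, 1, 0, 0, -12, -0.333, -0.29, -0.025, 1, 0, 0, -12, -0.333, -0.29, -0.025, 1, 0, 0, -24, -0.517, -0.654, -0.0045, 1, 0, 0, -24, -0.517, -0.654, -0.0045, 1, 0, 0, -24, -0.517, -0.654, -0.0045, 1, 0, 0, -24, -0.517, -0.654, -0.0045, 1, 0, 0, -24, -0.517, -0.654, -0.0045, 1, 0, 0, -24, -0.517, -0.654, -0.0045, 1, 0, 0, -24, -0.517, -0.654, -0.0045, 1, 0, 0, -24, -0.517, -0.654, -0.0045, 1, 0, 0, -24, -0.517, -0.654, -0.0045, 1])

```text
clock: 2.1
position: [0.4968, -0.1448, 0.2494]
ee_rot: [-0.095, 0.995, 0.0, -0.0]
ft_force: [0.2, 0.5, -0.7]
grip_width: 0.997
grasp_force: 0.0
```

Run:
```python
from h import *
o=status.get_obs();print(o["clock"],o["position"],o["ee_rot"],o["joint_pos"],o["ft_force"])
snap("wrist","w1");
import pickle;pickle.dump(viewer.camera_model("wrist"),open("w1.pkl","wb"))
```

```text
2.1 [ 0.496798   -0.14479642  0.24942785] [-9.50650587e-02  9.95470963e-01  2.03012462e-04 -3.93647325e-04] [-0.48241277  0.08914909  0.72705224  1.76857577 -0.06145024  1.30768607
  2.01993109] [ 0.19282761  0.53365081 -0.74750454]
```

View pics/w1.png

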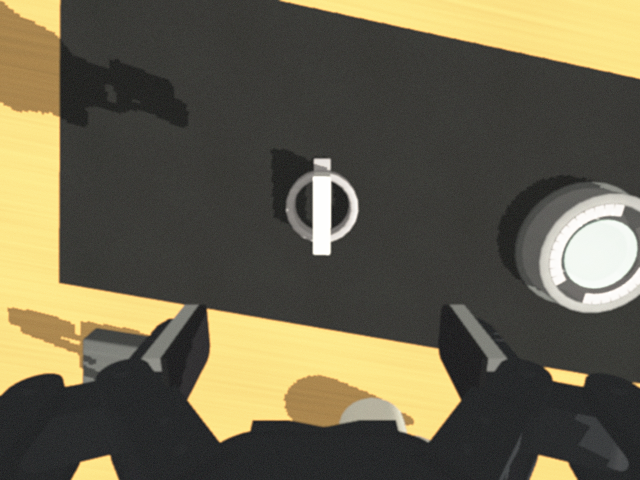

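The wrist view shows the bar along column 321.5, from row 177 to row 255, and the upper lug end at (322,159). The holder lies to the right at (600,252).

Run:
```python
from h import *
import pickle;m=pickle.load(open("w1.pkl","rb"))
a,b=ray(m,321.5,177,.061),ray(m,321.5,255,.061)
print(a,b,(a+b)/2,np.linalg.norm(a-b));d=a-b;yaw=np.degrees(np.arctan2(d[1],d[0]));print(yaw, ray(m,322,159,.008))
o=status.get_obs();print("tool y",Rot.from_quat(o["ee_rot"]).apply([0,1,0]))
p=(a+b)/2
print(rel([p[0],p[1],.045],np.radians(yaw+90)))
print("holder glass",ray(m,600,254,.036))
```

```text
[ 0.46402335 -0.15324721  0.061     ] [ 0.52943572 -0.14074116  0.061     ] [ 0.49672954 -0.14699418  0.061     ] 0.06659714071034654
-169.17635769452298 [ 0.45363096 -0.15503384  0.008     ]
tool y [-1.90456528e-01  9.81695366e-01  7.20897149e-04]
(array([ 0.04, -0.02,  0.16]), array([ 0.0006, -0.0028,  0.2046]))
holder glass [0.48767186 0.11399357 0.036     ]
```

Emit:
play_rows(plan=[0, 0, 0.1, 0.0005, -0.0025, 0.06, 0.6, 0, 0, 0.1, 0.0005, -0.0025, 0.12, 0.6, 0, 0, 0.1, 0.0005, -0.0025, 0.17, 0.6, 0, 0, 0.1, 0.0005, -0.0025, 0.195, 0.6, 0, 0, 0.1, 0.0005, -0.0025, 0.204, 0.6, 0, 0, 0.1, 0.0005, -0.0025, 0.204, 0.6, 0, 0, 0.1, 0.0005, -0.0025, 0.204, 0, 0, 0, 0.1, 0.0005, -0.0025, 0.204, 0, 0, 0, 0.1, 0.0005, -0.0025, 0.204, 0, 0, 0, 0.1, 0.0005, -0.0025, 0.204, 0, 0, 0, 0.1, 0.0005, -0.0025, 0.204, 0, 0, 0, 0.1, 0.0005, -0.0025, 0.204, 0], squeeze=60)

```text
clock: 3.65
position: [0.4976, -0.1479, 0.0468]
ee_rot: [-0.094, 0.996, 0.0, 0.001]
ft_force: [-2.2, 1.9, 6.6]
grip_width: 0.155
grasp_force: 58.8
```

Emit:
play_rows(plan=[0, 0, 0, 0, 0, -0.02, 0, 0, 0, 0, 0, 0, -0.06, 0, 0, 0, 0, 0, 0, -0.1, 0, 0, 0, 0, 0, 0, -0.1, 0, 0, 0, 0, 0, 0, -0.1, 0])

```text
clock: 4.28
position: [0.4965, -0.1477, 0.1452]
ee_rot: [-0.094, 0.996, 0.0, -0.0]
ft_force: [0.5, 0.1, -2.5]
grip_width: 0.15
grasp_force: 59.1
```

Run:
```python
from h import *
o=status.get_obs();print(o)
print(rel([.4876,.1139,.14],np.radians(-21.6+90),o))
```

```text
{'clock': 4.275, 'joint_pos': array([-0.45462201,  0.21012976,  0.73601784,  1.89828613, -0.15891797,
        1.0923719 ,  2.10355014]), 'joint_velocities': array([ 0.00573678,  0.01760866, -0.00435191,  0.01312935, -0.00070884,
        0.00061946, -0.00094815]), 'tau': array([ 3.26691451e-02, -4.03470755e+01,  6.29594877e+00, -3.73478615e+01,
        7.03252153e-02, -2.77737221e-03, -2.63716676e-02]), 'position': array([ 0.49653491, -0.14765584,  0.14522138]), 'ee_rot': array([-9.41954602e-02,  9.95553647e-01,  3.24263873e-04, -2.13942281e-04]), 'ft_force': array([ 0.45625311,  0.06876259, -2.45390353]), 'torque': array([ 0.03502865, -0.04908876,  0.01263231]), 'grasp_force': 59.054893255233765, 'grip_width': 0.1500852281559658}
(array([ 3.000e-02, -3.000e-02,  3.241e+01]), array([-0.0403,  0.2586,  0.0054]))
```

Emit:
play_rows(plan=[0, 0, 4, -0.008, 0.05, 0, 0, 0, 0, 10, -0.016, 0.1, 0, 0, 0, 0, 18, -0.024, 0.15, 0, 0, 0, 0, 25, -0.032, 0.21, 0.0, 0, 0, 0, 32, -0.0403, 0.25, 0.005, 0, 0, 0, 32.4, -0.0403, 0.2586, 0.0054, 0, 0, 0, 32.4, -0.0403, 0.2586, 0.0054, 0, 0, 0, 32.4, -0.0403, 0.2586, 0.0054, 0, 0, 0, 32.4, -0.0403, 0.2586, 0.0054, 0, 0, 0, 32.4, -0.0403, 0.2586, 0.0054, 0])

```text
clock: 5.52
position: [0.4882, 0.1129, 0.1405]
ee_rot: [0.188, 0.982, 0.0, 0.0]
ft_force: [0.4, 0.0, -2.6]
grip_width: 0.154
grasp_force: 59.1
```

Run:
```python
from h import *
o=status.get_obs();print(o["clock"],o["position"],o["ee_rot"],o["joint_pos"],o["ft_force"],o["torque"])
import pickle;m=viewer.camera_model("wrist");pickle.dump(m,open("w2.pkl","wb"))
im=snap("wrist","w2");s=snap("side","s2")
cv2.imwrite("pics/w2s.png",np.hstack([cv2.resize(im[130:430,190:460],None,fx=2,fy=2)[:,:,::-1],]))
ms=viewer.camera_model("side");X=np.array([.4876,.1139,.06]);c=ms["R"]@X+ms["t"];print("side px",c[:2]/c[2]*ms["fx"]+[ms["cx"],ms["cy"]])
```

```text
5.525 [0.48821614 0.11288363 0.14045995] [1.87922772e-01 9.82183801e-01 1.02233865e-04 5.26691978e-05] [-0.87584892  0.15770972  0.60897826  1.94059157 -0.10256691  1.07331823
  0.96904765] [ 0.37552542  0.02379927 -2.55014858] [ 0.00293099 -0.02302589 -0.05046368]
side px [367.5630461  280.78962612]
```

View pics/w2s.png

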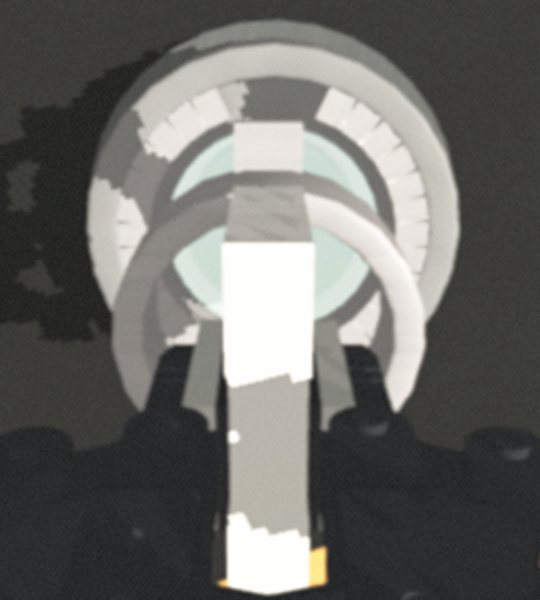

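The crop shows the lug end centred at (269,122), the front end of the bar at (267.5,241) and the upper slot dark between about x=247 and x=328 at y≈85, so the slot sits slightly right of the lug.

Run:
```python
from h import *
import pickle;m=pickle.load(open("w2.pkl","rb"));o=status.get_obs()
W=lambda u,v,z:ray(m,190+u/2-.25,130+v/2-.25,z)
H=np.array([.4876,.1139,.039])
ang=lambda d:np.degrees(np.arctan2(d[1],d[0]))
for n,p in(("L",W(247,82,.039)),("R",W(328,88,.039)),("Linner",W(248,118,.039)),("Rinner",W(316,118,.039))):print(n,ang(p-H)%180-180,np.linalg.norm(p-H))
R=Rot.from_quat(o["ee_rot"]);t=o["position"]
print("tool x",ang(R.apply([1,0,0])))
for p in(W(269,122,.1017),W(267.5,241,.1547)):print("in tool",R.inv().apply(p-t))
# holder outer edge (r=58?) check
for p in(W(275,44,.039),W(458,215,.039),W(89,205,.039)):print(np.linalg.norm(p-H), p)
```

```text
L -11.904332105888074 0.04693410319405362
R -41.263049597917615 0.04721885059468271
Linner -9.408437224607496 0.03651025822769694
Rinner -40.916735896131996 0.03776636630607059
tool x 158.36056254896442
in tool [ 0.04485056 -0.00117076  0.03876098]
in tool [ 0.03447284 -0.00149732 -0.01423858]
0.057122076383645304 [0.43460246 0.13521179 0.039     ]
0.05693097764828821 [0.50321944 0.16864641 0.039     ]
0.05743186852076567 [0.45827934 0.06451662 0.039     ]
```

Emit:
play_rows(plan=[0, 0, 2.4, -0.0003, 0.0007, 0.02, 0, 0, 0, 2.4, -0.0003, 0.0007, 0.04, 0, 0, 0, 2.4, -0.0003, 0.0007, 0.05, 0, 0, 0, 2.4, -0.0003, 0.0007, 0.0525, 0, 0, 0, 2.4, -0.0003, 0.0007, 0.0525, 0, 0, 0, 2.4, -0.0003, 0.0007, 0.0525, 0])

```text
clock: 6.38
position: [0.489, 0.1142, 0.0885]
ee_rot: [0.208, 0.978, 0.0, 0.0]
ft_force: [-0.4, -0.1, -1.7]
grip_width: 0.153
grasp_force: 59.2
```

Run:
```python
from h import *
o=status.get_obs();print(o["position"],o["ft_force"],o["torque"],rel([.4887,.1134,.082],np.radians(66)))
s=snap("side","s3");cv2.imwrite("pics/s3c.png",cv2.resize(s[200:350,270:470],None,fx=4,fy=4)[:,:,::-1])
```

```text
[0.4890171  0.1142322  0.08849984] [-0.36169689 -0.08434089 -1.69808564] [-0.0101406   0.05485382 -0.00253688] (array([ 0.05,  0.03, -0.01]), array([-0.    , -0.0009,  0.0065]))
```

View pics/s3c.png

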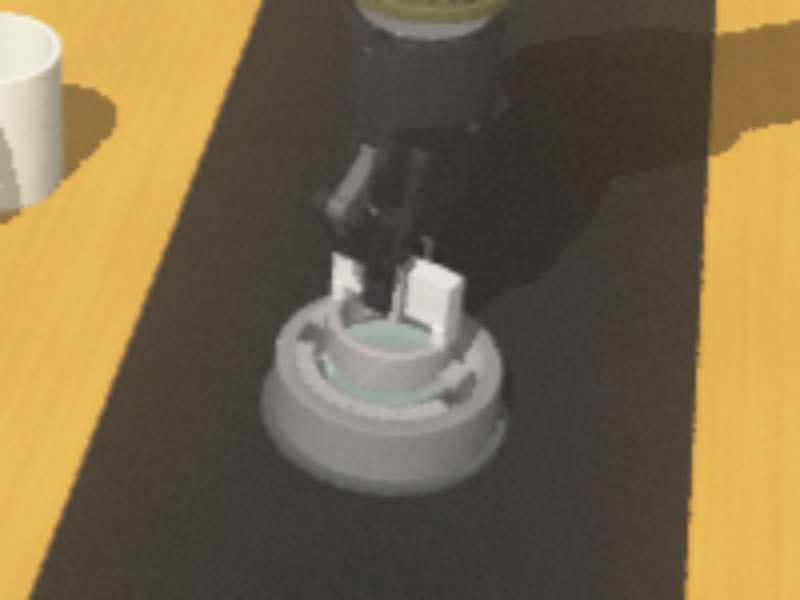

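The ring hovers over the holder, with its right lug at (460,378) just above the slot. I'll lower it gently and feel for the slot.

Emit:
play_rows(plan=[0, 0, 0, 0, -0.0009, 0.002, 0, 0, 0, 0, 0, -0.0009, 0.004, 0, 0, 0, 0, 0, -0.0009, 0.006, 0, 0, 0, 0, 0, -0.0009, 0.008, 0, 0, 0, 0, 0, -0.0009, 0.009, 0, 0, 0, 0, 0, -0.0009, 0.01, 0, 0, 0, 0, 0, -0.0009, 0.01, 0, 0, 0, 0, 0, -0.0009, 0.01, 0])

```text
clock: 7.42
position: [0.4883, 0.1133, 0.078]
ee_rot: [0.208, 0.978, 0.0, -0.0]
ft_force: [-2.6, 0.1, 1.7]
grip_width: 0.156
grasp_force: 59.8
```

Emit:
play_rows(plan=[0, 0, 0, 0, 0, 0.002, 0, 0, 0, 0, 0, 0, 0.004, 0, 0, 0, 0, 0, 0, 0.006, 0, 0, 0, 0, 0, 0, 0.008, 0, 0, 0, 0, 0, 0, 0.009, 0, 0, 0, 0, 0, 0, 0.0095, 0, 0, 0, 0, 0, 0, 0.0095, 0, 0, 0, 0, 0, 0, 0.0095, 0])

```text
clock: 8.43
position: [0.4884, 0.1133, 0.0688]
ee_rot: [0.208, 0.978, 0.0, -0.0]
ft_force: [-5.6, -1.6, 10.7]
grip_width: 0.153
grasp_force: 61.2
```

Run:
```python
from h import *
o=status.get_obs();print(o["position"],o["ft_force"],o["torque"],o["joint_pos"],rel([.4887,.1134,.0691],np.radians(66)))
```

```text
[0.48842324 0.1133138  0.06884655] [-5.5873164  -1.59758491 10.7440251 ] [-0.36302023  1.06863502 -0.01564681] [-0.84445716  0.2716802   0.59152054  2.00053093 -0.18943207  0.92231244
  0.99681724] (array([ 0.03, -0.01, -0.01]), array([-0.0002,  0.0002, -0.0003]))
```

Emit:
play_rows(plan=[0, 0, 0, 0.0005, 0, 0, 0, 0, 0, 0, 0.001, 0, 0.0005, 0, 0, 0, 0, 0.0015, 0, 0.001, 0, 0, 0, 0, 0.0015, 0, 0.001, 0, 0, 0, 0, 0.0015, 0, 0.001, 0])

```text
clock: 9.05
position: [0.4882, 0.1134, 0.0683]
ee_rot: [0.208, 0.978, 0.0, 0.001]
ft_force: [-1.4, -3.9, 11.2]
grip_width: 0.156
grasp_force: 61.3
```

Emit:
play_rows(plan=[0, 0, 3, 0, 0, 0.0005, 0, 0, 0, 6, 0, 0, 0.0008, 0, 0, 0, 9, 0, 0, 0.001, 0, 0, 0, 12, 0, 0, 0.001, 0, 0, 0, 14, 0, 0, 0.001, 0, 0, 0, 14, 0, 0, 0.001, 0])

```text
clock: 9.8
position: [0.4887, 0.1142, 0.0677]
ee_rot: [0.326, 0.945, 0.001, 0.002]
ft_force: [-0.3, -1.2, 13.9]
grip_width: 0.148
grasp_force: 61.7
```

```bash
cat > st.py <<'E'
from h import *
o=status.get_obs();x=Rot.from_quat(o["ee_rot"]).apply([1,0,0]);print(o["clock"],o["position"],o["ft_force"],o["torque"],"yaw",np.degrees(np.arctan2(-x[1],-x[0])),"grip",o["grasp_force"],"tilt",x[2])
E
python3 st.py
```

```text
9.8 [0.48872158 0.11418127 0.06774279] [-0.29677535 -1.15254288 13.9244923 ] [-0.34403903  0.31700576  0.13986553] yaw -38.02434056490581 grip 61.651800870895386 tilt -0.002130246773592402
```

Emit:
play_rows(plan=[0, 0, 4, 0, 0, 0, 0, 0, 0, 8, 0, 0, 0, 0, 0, 0, 12, 0, 0, 0, 0, 0, 0, 16, 0, 0, 0, 0, 0, 0, 20, 0, 0, 0, 0, 0, 0, 24, 0, 0, 0, 0, 0, 0, 24, 0, 0, 0, 0])

```text
clock: 10.68
position: [0.4888, 0.1143, 0.0677]
ee_rot: [0.515, 0.857, 0.002, 0.001]
ft_force: [0.1, -0.1, 14.1]
grip_width: 0.154
grasp_force: 61.6
```

```bash
python3 st.py
```

```text
10.675 [0.48883237 0.11433257 0.06774151] [ 0.14483194 -0.1329071  14.14513972] [-0.26328874  0.15867853 -0.00275457] yaw -62.05385110257482 grip 61.574424505233765 tilt -0.0006888971926198872
```

Emit:
play_rows(plan=[0, 0, 5, 0, 0, 0, 0, 0, 0, 10, 0, 0, 0, 0, 0, 0, 15, 0, 0, 0, 0, 0, 0, 20, 0, 0, 0, 0, 0, 0, 25, 0, 0, 0, 0, 0, 0, 30, 0, 0, 0, 0, 0, 0, 34, 0, 0, 0, 0, 0, 0, 34, 0, 0, 0, 0, 0, 0, 34, 0, 0, 0, 0])

```text
clock: 11.8
position: [0.4889, 0.1143, 0.0678]
ee_rot: [0.743, 0.669, 0.002, 0.001]
ft_force: [0.3, -0.1, 14.1]
grip_width: 0.151
grasp_force: 61.7
```

```bash
python3 st.py
```

```text
11.8 [0.48889217 0.114344   0.06777482] [ 0.30625476 -0.12426439 14.14018683] [-0.19304467  0.24070177 -0.00411112] yaw -96.00781517213049 grip 61.654218435287476 tilt 0.0017979008859539715
```

Still free. Now on towards the stop in 2° steps.

Emit:
play_rows(plan=[0, 0, 2, 0, 0, 0, 0, 0, 0, 4, 0, 0, 0, 0, 0, 0, 6, 0, 0, 0, 0, 0, 0, 6, 0, 0, 0, 0])

```text
clock: 12.3
position: [0.4889, 0.1143, 0.0677]
ee_rot: [0.777, 0.629, 0.002, 0.001]
ft_force: [0.9, -0.0, 14.2]
grip_width: 0.154
grasp_force: 61.7
```

```bash
python3 st.py
```

```text
12.3 [0.48886649 0.1143488  0.06774837] [ 0.91281359 -0.03566663 14.17474507] [-0.20776402  0.21618047  0.20104157] yaw -102.01110907357857 grip 61.6802716255188 tilt 0.0019460161650696863
```

Emit:
play_rows(plan=[0, 0, 1, 0, 0, 0, 0, 0, 0, 2, 0, 0, 0, 0, 0, 0, 2, 0, 0, 0, 0])

```text
clock: 12.68
position: [0.4889, 0.1143, 0.0677]
ee_rot: [0.788, 0.616, 0.002, 0.001]
ft_force: [0.6, -0.7, 14.4]
grip_width: 0.153
grasp_force: 61.7
```

```bash
python3 st.py
```

```text
12.675 [0.4888535  0.11433063 0.06773718] [ 0.55963057 -0.74876713 14.4170416 ] [-0.17826962  0.22047223  0.20854422] yaw -103.99478380713126 grip 61.69406175613403 tilt 0.002063315057807332
```

Emit:
play_rows(plan=[0, 0, 1, 0, 0, 0, 0, 0, 0, 2, 0, 0, 0, 0, 0, 0, 2, 0, 0, 0, 0])

```text
clock: 13.05
position: [0.4887, 0.1145, 0.0677]
ee_rot: [0.798, 0.602, 0.002, 0.001]
ft_force: [-2.1, 0.5, 15.4]
grip_width: 0.154
grasp_force: 62.3
```

```bash
python3 st.py
```

```text
13.05 [0.48865099 0.11452227 0.06773689] [-2.14248464  0.4706291  15.36890533] [-0.2072546   0.44166749  0.63067339] yaw -105.931687563288 grip 62.31729984283447 tilt 0.0019924148259094906
```

Emit:
play_rows(plan=[0, 0, 0.7, 0, 0, 0, 0, 0, 0, 1.5, 0, 0, 0, 0, 0, 0, 1.5, 0, 0, 0, 0])

```text
clock: 13.42
position: [0.4886, 0.1146, 0.0677]
ee_rot: [0.806, 0.592, 0.002, 0.001]
ft_force: [-1.8, 0.3, 17.3]
grip_width: 0.151
grasp_force: 66.3
```

```bash
python3 st.py
```

```text
13.425 [0.4885732  0.11459844 0.06774278] [-1.80593303  0.26302591 17.34822992] [-0.11102321  0.55966111  1.18717165] yaw -107.3654028053753 grip 66.34254455566406 tilt 0.0018200381461470111
```

Emit:
play_rows(plan=[0, 0, -1, 0, 0, 0, 0, 0, 0, -1, 0, 0, -0.001, 0, 0, 0, -1, 0, 0, -0.002, 0, 0, 0, -1, 0, 0, -0.003, 0, 0, 0, -1, 0, 0, -0.004, 0, 0, 0, -1, 0, 0, -0.005, 0, 0, 0, -1, 0, 0, -0.006, 0, 0, 0, -1, 0, 0, -0.006, 0])

```text
clock: 14.42
position: [0.4882, 0.1144, 0.0727]
ee_rot: [0.801, 0.599, 0.001, 0.001]
ft_force: [5.5, 2.2, -0.3]
grip_width: 0.152
grasp_force: 60.0
```

```bash
python3 st.py
```

```text
14.425 [0.48818268 0.11437388 0.0727384 ] [ 5.48170344  2.21609079 -0.2507377 ] [ 0.3451815  -1.13640935  0.71697311] yaw -106.44746334390283 grip 60.012184381484985 tilt 0.0011789544923828622
```

Emit:
play_rows(plan=[0, 0, 0, 0, 0, -0.0005, 0, 0, 0, 0, 0, 0, -0.001, 0, 0, 0, 0, 0, 0, -0.001, 0])

```text
clock: 14.8
position: [0.4881, 0.1144, 0.0733]
ee_rot: [0.801, 0.599, 0.001, 0.001]
ft_force: [7.9, 3.0, -8.9]
grip_width: 0.158
grasp_force: 59.1
```

```bash
python3 st.py
```

```text
14.8 [0.48809397 0.11440595 0.0733346 ] [ 7.9442468   2.99342817 -8.90331362] [ 0.49928024 -1.77596342  0.70957652] yaw -106.44574206944127 grip 59.07610774040222 tilt 0.0009392019330079079
```

At 26.5 mm the ring holds against an upward pull, so it is locked. I'll ease off and let go.

Emit:
play_rows(plan=[0, 0, -0.5, 0, 0, 0.0007, 0, 0, 0, -0.5, 0, 0, 0.0007, 0.3, 0, 0, -0.5, 0, 0, 0.0007, 0.6, 0, 0, -0.5, 0, 0, 0.0007, 0.6, 0, 0, -0.5, 0, 0, 0.0007, 0.6, 0, 0, -0.5, 0, 0, -0.02, 0.6, 0, 0, -0.5, 0, 0, -0.06, 0.6, 0, 0, -0.5, 0, 0, -0.12, 0.6, 0, 0, -0.5, 0, 0, -0.16, 0.6, 0, 0, -0.5, 0, 0, -0.16, 0.6, 0, 0, -0.5, 0, 0, -0.16, 0.6])

```text
clock: 16.18
position: [0.4865, 0.1139, 0.2327]
ee_rot: [0.799, 0.602, -0.0, -0.0]
ft_force: [-1.1, -1.1, -0.8]
grip_width: 0.597
grasp_force: 0.0
```

```bash
python3 st.py
python3 - <<'E'
from h import *
a=snap("wrist","w4");b=snap("side","s4")
cv2.imwrite("pics/f.png",np.vstack([np.hstack([a[150:450,120:520],cv2.resize(b[200:350,270:470],(400,300))])])[:,:,::-1])
E
```

```text
16.175 [0.4864688  0.11392175 0.23270959] [-1.0741154  -1.09722198 -0.78096634] [ 0.06424456 -0.00685281  0.0142382 ] yaw -105.99521240121821 grip 0.0 tilt -8.0765365653932e-05
```

View pics/f.png

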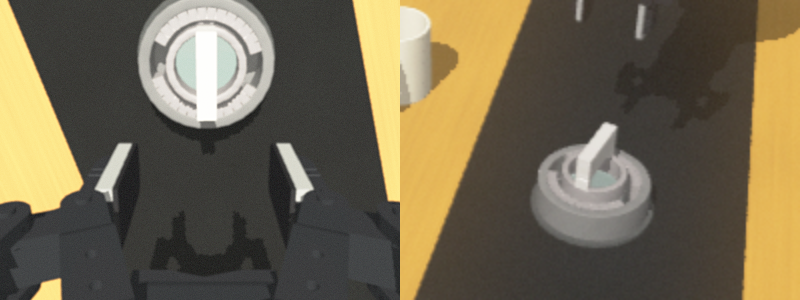

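The ring sits level and centred at (206,65). Its bar is about a quarter turn past the slots, which are visible left and right, and the gripper is clear.

```bash
python3 -c "
from h import *
print(manip.hand_in())"
```

```text
the job is handed in; nothing more can be done
None
```

The ring is in the holder, turned to the stop and clicked up locked (it held against a light upward pull at about 26.5 mm), the gripper is clear, and the job is handed in at about 16 s; no verdict came back.

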